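# Reset the enabling station and hold its lever in the middle position

## Robot

A 6-joint arm with a two-finger parallel gripper is mounted at the origin on the work surface; the furniture and walls round the work are solid. World frame = base frame: x ahead of the robot, y to its left, z up, the work surface at z = 0. Lengths are in m, angles in degrees, forces in N, time in s.
With the tool pointing down it reaches from about 0.4 to 0.825 m from the base axis. Payload 7 kg.
Tool frame: the origin (TCP) lies midway between the tips of the shut fingers; the grasp point (between the pads) lies 19 mm behind it (grip_depth is the distance from the TCP to the grasp point, in m); z points along the fingers, y is the direction in which the jaws open and shut (so a half turn about z gives the same grasp; the last joint's range is limited). The gripper opens to 88 mm and grips with 3 to 60 N. Pads are 19 mm wide; open, the fingers measure 130 mm over their backs; the gripper's body (78 mm by 193 mm) begins 47 mm behind the grasp point.
Start: joints at [-54.311, 20.546, 0.682, 0, -70.136, -16.507], TCP at [0.222, -0.638, 0.227] pointing down, gripper open.
Joint ranges: [-176.03, 176.03], [-82.01, 121.73], [-58.28, 71.71], [-173.87, 95.51], [-174.79, -0.11], [-173.66, 173.66]. Speed limits (degrees/s): [136.94, 136.94, 172.46, 180, 180, 180].

## Interface

Orientations are given as [roll, pitch, yaw] about the fixed x, y, z axes, in that order (R = Rz(yaw) Ry(pitch) Rx(roll)).
In Python, from plant import * gives the robot as it stands.
- The arm moves only by the shell command python3 -m inch 'ROWS'. ROWS is JSON, a list of rows, each an object of numbers: "ax", "ay", "az": the turn, a rotation vector about the tool's x, y, z in degrees; "dx", "dy", "dz": the shift along the tool's x, y, z in mm; "fingers": the finger opening in mm, from 0 to 87.6. In form: [{"ax": .., "ay": .., "az": .., "dx": .., "dy": .., "dz": .., "fingers": ..}, ...]. A call has 1 to 8 rows; each row is the pose to reach, as a shift and turn from the pose commanded when the call began, along the tool's axes at that moment; what a row does not reach only later rows make up. A row lasts 1/8 s, in which the tool goes at most 62.5 mm and 10.7 degrees, less where a joint would pass 70% of its speed; a pose out of reach is approached as far as the arm can. A call with a gripper value outside its range is refused whole. The fingers move at their own pace and stop on an object; the grip force is fixed at half the most. Time passes only in rows, so rows that repeat a pose let the fingers close. It gives the time, the measured TCP pose, the force and the opening at its end, in the units of the state.
- get_obs(): the state, without advancing time (a new reading comes with each control period).
- snapshot(name): name is "scene" or "top" or "wrist"; returns a dict with "image" (400x640x3 uint8, red, green, blue), "fx", "fy", "cx", "cy" (pixels), "k1" (the pictures are not rectified: a ray, as slopes to the right and down, at radius r is drawn at 1 + k1 r^2 times it, then the intrinsics apply), "rvec" (rotation vector, rad) and "tvec" (3), from world to camera coordinates, as OpenCV has them. Camera axes: x right, y down, z forward; pixel columns grow to the right and rows downward; lengths in m; the calibration is good to about 2 mm. A picture is of the moment at which its call begins. There is no depth.
- close_job(): hands the job in, once; it reports no verdict.
Trained networks look in the newest picture that a camera, given by its name, has taken for a name from the list of things; names that differ only in an ending like _2 or _b are one class to them, and where a whole thing is asked for, a point or a joint stands for the part that bears it (a point fixed in the world has none). Each returns a list of dicts, best first, with "score" (0 to 1); they miss things now and then, are a little off and sometimes report something else, mostly with a low value. They report only what shows in the picture. A call takes as long as a camera call.
- search_frame(target, camera): "bbox" ([centre column, centre row, width, height] in pixels, round what is visible of it).
- trace(target, camera): "mask" (400x640 bool, what is visible of it) and "bbox" ([centre column, centre row, width, height] in pixels, round what is visible of it).
- landmark_of(target, camera): "position" ([column, row] in pixels: a listed point, or the origin of a listed thing).
The state is a dict: "clock": time; "joint_pos": joint angles; "qvel": joint speeds; "tau": joint torques, N m; "tool_pos": TCP position; "orientation": TCP orientation; "force": force on the tool from outside, world axes, zero at the start; "moment": the same for the moment, N m; "opening": finger opening in m.
Only numpy, scipy, OpenCV 4.12 (cv2) and the standard library are available. Lean on these libraries where they do the work, as an engineer would, in place of code of your own. Each camera call takes 0.05 s, during which the arm holds its last target.

## Task

Take the blue screwdriver out of the grey block and push the recessed blue reset button of the grey control station fully down with its tip, then stand the screwdriver back in its block. Then press the station's spring-loaded enabling lever down with the bare fingertips to its middle position (pointer in the green band, never down into the red) and finish while still holding it there: do not let go. Leave the yellow tape measure and the white block where they are.

Things in the scene. Friction and masses are not known exactly. Their poses are not given: they have to be found in the camera images.
- rack: grey plastic block, fixed to the worktop, 60 mm (its x) by 116 mm (its y) by 105 mm tall, with a 6 mm high foot flange 22 mm wide on its -x and +x sides; origin at the centre of its underside, z up. Two upright square through holes, 18 mm wide, 28 mm either side of the middle along its y: one holds the blue screwdriver, the other the red one (either way round). Carry the blue one round the red, which is taller.
- hole_left (a point): centre of the mouth of the block's +y hole, on the block's top, 105 mm above the worktop
- hole_right (a point): centre of the mouth of the block's -y hole, on the block's top, 105 mm above the worktop
- driver_blue: loose blue screwdriver, 0.075 kg, upright in a hole, handle up. Origin on the handle's surface 5 mm above its lower end, 12 mm off the axis; y axis from tip to handle. Handle 85 mm long, 24 mm thick, tapering to 12.5 mm at the lower end: it hangs by this taper, 21 mm of it in the hole, 64 mm above, upright within 0.07 rad. Steel shaft 6 mm thick, 75 mm long, flat tip 9 mm above the worktop
- blue_handle (a point): point on the blue screwdriver's long axis in the handle, 34 mm above the block's top when seated, 30 mm below the handle's top and 130 mm from the tip; y axis from tip to handle
- blue_tip (a point): the end of the blue screwdriver's tip; y axis from tip to handle
- driver_red: red-handled screwdriver, 196 mm long, standing upright in the other hole, stuck fast there; its handle, 26 mm thick, reaches 198 mm above the worktop; not needed; origin on the handle's surface, about 101 mm above the worktop, 13 mm off its axis
- station: grey control station, fixed to the worktop, 140 mm (its x) by 150 mm (its y) by 55 mm tall, origin at the centre of its underside, z up, -x is its front. White cover with the reset button's well on its +y half, black enabling lever on its -y half
- well (a point): centre of the mouth of the round well, on the station's top, 55 mm above the worktop: 16 mm wide with a chamfered edge, the button's top lies 11 mm below the mouth; z up
- reset_button (a joint): travel of the blue spring button at the bottom of the well in m: 0 = released, 0.005 = fully down; pushed straight down, needs 2 N to start and 4.5 N fully down; springs back
- enable_lever (a joint): angle of the enabling lever in rad: 0 = released (slopes up toward the station's front by 0.36 rad), grows as it is pressed down, stops at 0.50. Middle position (green band on the scale beside it): 0.18 to 0.32, centre 0.25; red sector from 0.41. Springs back when let go: the pad needs about 3 N to start, 7 N at the middle and 11 N at the stop
- lever_pad (a point): centre of the top of the lever's black finger pad (44 mm along its x by 40 mm wide), 82 mm from the hinge along the lever, to the front, and about 113 mm above the worktop when released; the middle position is about 20 mm lower. It moves with the lever
- lever_hinge (a point): the lever's hinge axis, parallel to the station's y, 78 mm above the worktop
- tape_yellow: yellow tape measure, 34x85x63 mm, loose bystander, origin at the centre of its underside
- oil: small amber bottle with black cap, 32 mm wide, 77 mm tall, fixed bystander, origin at the centre of its underside
- block_white: off-white reference block 40x40x18 mm, loose bystander, origin at the centre of its underside

How it is judged:
By the outcome, as a careful person would: the job done as asked, in the order asked, and still so for the second after the job is handed in, while the arm keeps its last pose, push and grip.
It also fails if it takes over 53 s, if anything falls off the work surface, if the arm or the gripper's body presses on something with over 40 N, if the wrist force passes 120 N, or if a joint passes its speed limit or range.

## Working session

There is one attempt and no reset: what is moved stays moved. The work goes in short steps, Python scripts to look and compute and a shell command to move; the robot and the scene stay as the last step left them, time stands still between calls to the robot, and variables do not carry over. Pictures are saved under pics/ and viewed, and the job is handed in when it is done.

```bash
ls; mkdir -p pics; cat > h.py <<'E'
from plant import *
import numpy as np, cv2
from scipy.spatial.transform import Rotation as Ro
def snap(n,f):
    s=snapshot(n); cv2.imwrite('pics/'+f+'.png',cv2.cvtColor(s['image'],cv2.COLOR_RGB2BGR)); return s
def ray(s,p):
    u=np.array([(p[0]-s['cx'])/s['fx'],(p[1]-s['cy'])/s['fy']]); q=u.copy()
    for _ in range(30): q=u/(1+s['k1']*(q@q))
    R=Ro.from_rotvec(np.array(s['rvec']).ravel()).as_matrix(); t=np.array(s['tvec']).ravel()
    o=-R.T@t; d=R.T@np.array([q[0],q[1],1]); return o,d/np.linalg.norm(d)
def onz(s,p,z):
    o,d=ray(s,p); return o+d*(z-o[2])/d[2]
def proj(s,X):
    R=Ro.from_rotvec(np.array(s['rvec']).ravel()).as_matrix(); t=np.array(s['tvec']).ravel()
    c=R@np.array(X)+t; q=c[:2]/c[2]; q=q*(1+s['k1']*(q@q)); return np.array([q[0]*s['fx']+s['cx'],q[1]*s['fy']+s['cy']])
def tri(rs):
    A=0;b=0
    for o,d in rs:
        P=np.eye(3)-np.outer(d,d);A=A+P;b=b+P@o
    x=np.linalg.solve(A,b); return x,[np.linalg.norm((np.eye(3)-np.outer(d,d))@(x-o)) for o,d in rs]
E
python3 - <<'E'
from h import *
np.set_printoptions(precision=4,suppress=True)
print(get_obs())
S={}
for c in ['scene','top','wrist']:
    S[c]=snap(c,c+'0')
    print(c,ray(S[c],(320,200)))
import pickle; pickle.dump(S,open('S0.pkl','wb'))
for c in ['scene','top']:
    for t in ['hole_left','hole_right','blue_handle','well','lever_pad','lever_hinge','station','rack','tape_yellow','block_white','oil','driver_red']:
        for r in landmark_of(t,c)[:2]: print(c,t,np.round(r['position'],1),round(r['score'],2))
E
```

```text
pics
{'clock': 0.0, 'joint_pos': array([-54.3117,  20.5914,   0.6348,  -0.0209, -70.1367, -16.5071]), 'qvel': array([-0.0493,  0.0628,  0.0059,  0.0818,  0.018 , -0.0392]), 'tau': array([  0.0012, -58.2721,  29.3057,   6.9971,   0.0069,  -0.0002]), 'tool_pos': array([ 0.2216, -0.6371,  0.2256]), 'orientation': array([ 179.905 ,   -0.0076, -160.8258]), 'force': array([-0.3673, -1.0537, -0.9679]), 'moment': array([ 0.028 , -0.0212, -0.0562]), 'opening': 0.08756562902979544}
scene (array([-0.0474,  0.4855,  0.8015]), array([ 0.4941, -0.5883, -0.6401]))
top (array([ 0.252 , -0.1843,  1.4085]), array([ 0.197 ,  0.0153, -0.9803]))
wrist (array([ 0.1444, -0.6637,  0.3841]), array([ 0.2825,  0.1072, -0.9533]))
scene hole_left [269.1 220.1] 0.97
scene hole_right [283.5 210.2] 0.89
scene hole_right [350.3 199.3] 0.34
scene blue_handle [265.7 209.8] 0.45
scene well [352.3 199.5] 0.63
scene lever_pad [373.  171.2] 0.52
scene lever_hinge [352.  169.9] 0.97
scene station [349.9 204.5] 0.96
scene station [285.5 210.7] 0.41
scene rack [284.9 209.3] 0.67
scene rack [276.  243.4] 0.63
scene block_white [197.9 291.6] 0.66
scene driver_red [284.2 215.2] 0.53
top hole_left [262.1 189.5] 0.67
top hole_right [286.3 193.8] 0.65
top blue_handle [262.8 184.3] 0.58
top well [351.2 219.2] 0.7
top lever_pad [380.9 224.5] 0.88
top lever_pad [285.7 190.5] 0.69
top lever_hinge [381.5 198.5] 0.97
top station [368.8 219.1] 0.69
top station [275.5 199.6] 0.64
top rack [277.3 200.4] 0.79
top rack [369.9 217.6] 0.34
top tape_yellow [440.1 223.9] 0.68
top tape_yellow [262.9 190.9] 0.35
top block_white [195.8 183.2] 0.48
top oil [367.8 170.2] 0.55
top oil [438.5 225.9] 0.4
top driver_red [277.9 190.6] 0.45
```

View pics/scene0.png

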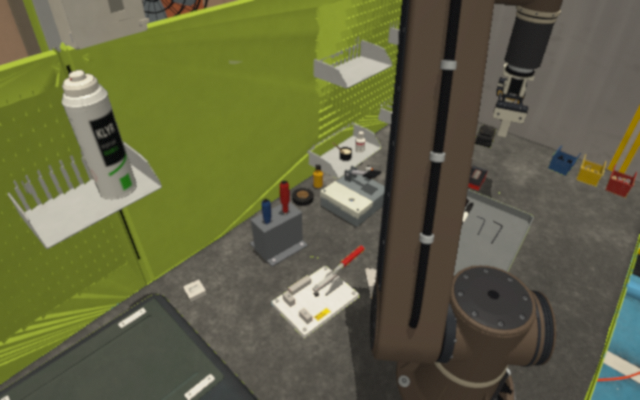

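View pics/top0.png

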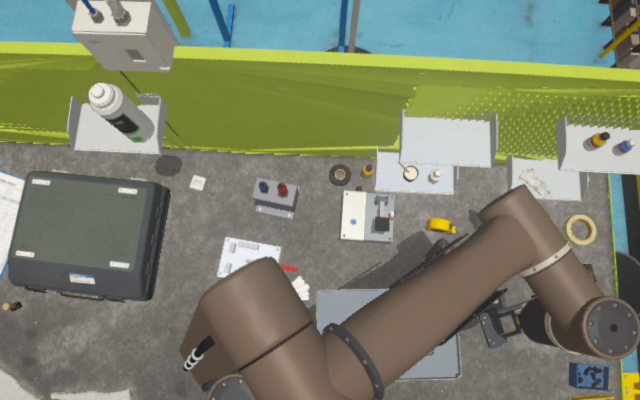

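View pics/wrist0.png

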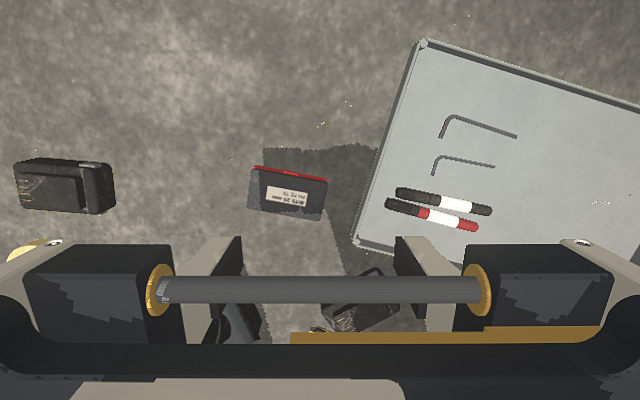

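```bash
python3 - <<'E'
import cv2,numpy as np
a=cv2.imread('pics/scene0.png')[110:290,160:460]
b=cv2.imread('pics/top0.png')[130:270,170:470]
cv2.imwrite('pics/z1.png',cv2.resize(a,None,fx=2.6,fy=2.6,interpolation=2))
cv2.imwrite('pics/z2.png',cv2.resize(b,None,fx=2.6,fy=2.6,interpolation=2))
E
```

```text
(no output)
```

View pics/z1.png

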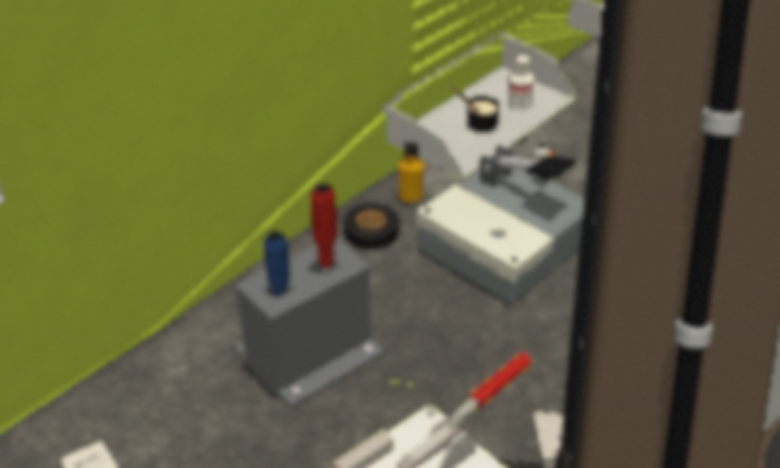

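View pics/z2.png

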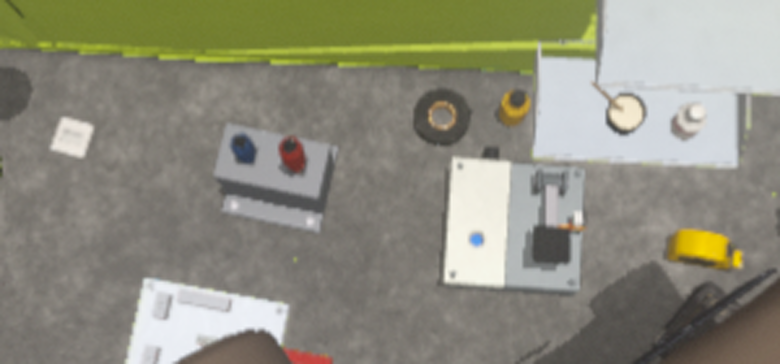

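```bash
python3 - <<'E'
from h import *
import pickle
np.set_printoptions(precision=4,suppress=True)
S=pickle.load(open('S0.pkl','rb'));T=S['top'];C=S['scene']
z2=lambda a,b:(a/2.6+170,b/2.6+130)
z1=lambda a,b:(a/2.6+160,b/2.6+110)
print('well top',onz(T,z2(477,240),.044),'scene',onz(C,z1(498,234),.050))
print('rack corners',*[onz(T,z2(*p),.105) for p in [(226,125),(335,147),(322,200),(215,178)]])
print('station corners',*[onz(T,z2(*p),.055) for p in [(453,156),(585,165),(578,292),(443,286)]])
print('pad',*[onz(T,z2(*p),.113) for p in [(535,227),(571,228),(570,263),(532,260)]], onz(T,z2(551,245),.113))
print('blue top',onz(T,z2(240,138),.169),'red top',onz(T,z2(292,140),.198))
print('blue tri',tri([ray(T,z2(240,138)),ray(C,z1(276,238))]))
print('red tri',tri([ray(T,z2(292,140)),ray(C,z1(323,188))]))
print('rack corners scene',*[onz(C,z1(*p),.105) for p in [(237,285),(272,317),(369,263)]])
print('station corner',onz(C,z1(416,207),.055),onz(C,z1(513,270),.055))
print('tape',onz(T,z2(700,250),.06),'white',onz(T,z2(72,137),.018),'oil',onz(T,z2(515,105),.077))
print('shelf edge?',tri([ray(T,z2(533,158)),ray(C,z1(465,172))]),tri([ray(T,z2(738,166)),ray(C,z1(575,100))]))
print('wall foot',onz(T,z2(20,50),0.0),onz(T,z2(530,70),0.))
E
```

```text
well top [ 0.465  -0.2635  0.044 ] scene [ 0.4656 -0.2649  0.05  ]
rack corners [0.5684 0.0179 0.105 ] [ 0.5497 -0.1024  0.105 ] [ 0.4906 -0.0919  0.105 ] [0.509  0.0251 0.105 ]
station corners [ 0.5574 -0.2324  0.055 ] [ 0.5544 -0.3812  0.055 ] [ 0.411  -0.3761  0.055 ] [ 0.4103 -0.2274  0.055 ]
pad [ 0.4713 -0.3207  0.113 ] [ 0.4721 -0.3591  0.113 ] [ 0.4345 -0.3588  0.113 ] [ 0.4358 -0.3185  0.113 ] [ 0.4528 -0.3382  0.113 ]
blue top [ 0.5397 -0.0076  0.169 ] red top [ 0.5335 -0.0644  0.198 ]
blue tri (array([ 0.5386, -0.0086,  0.1652]), [np.float64(0.002429986480279766), np.float64(0.002429986480279764)])
red tri (array([ 0.5325, -0.0654,  0.1937]), [np.float64(0.0024661231605318593), np.float64(0.0024661231605319456)])
rack corners scene [0.5684 0.0168 0.105 ] [0.5115 0.0247 0.105 ] [ 0.4957 -0.0904  0.105 ]
station corner [ 0.5596 -0.2364  0.055 ] [ 0.4147 -0.2235  0.055 ]
tape [ 0.4634 -0.5098  0.06  ] white [0.5663 0.2099 0.018 ] oil [ 0.6142 -0.2985  0.077 ]
shelf edge? (array([ 0.5588, -0.3225,  0.0566]), [np.float64(0.00040329628691728906), np.float64(0.0004032962869172312)]) (array([ 0.5636, -0.5585,  0.0417]), [np.float64(0.0015154732381248647), np.float64(0.0015154732381247207)])
wall foot [0.6742 0.2894 0.    ] [ 0.6791 -0.3217  0.    ]
```

```bash
cat >> h.py <<'E'
def rows(p0,y0,p1,y1,rp0=(180,0),rp1=(180,0)):
    R0=Ro.from_euler('xyz',[rp0[0],rp0[1],y0],degrees=True);R1=Ro.from_euler('xyz',[rp1[0],rp1[1],y1],degrees=True)
    return np.round(R0.inv().apply(np.array(p1)-np.array(p0))*1000,1),np.round((R0.inv()*R1).as_rotvec(degrees=True),2)
E
python3 - <<'E'
from h import *
print(rows([.222,-.638,.227],-160.8,[.48,-.10,.36],-98.9))
E
```

```text
(array([-420.6,  423.2, -133. ]), array([  0. ,   0. , -61.9]))
```

```bash
python3 -m inch '[{"dz":-60},{"dz":-130},{"dx":-420,"dy":423,"dz":-133,"az":-61.9},{"dx":-420,"dy":423,"dz":-133,"az":-61.9},{"dx":-420,"dy":423,"dz":-133,"az":-61.9},{"dx":-420,"dy":423,"dz":-133,"az":-61.9},{"dx":-420,"dy":423,"dz":-133,"az":-61.9},{"dx":-420,"dy":423,"dz":-133,"az":-61.9}]'
```

```text
$[0]: bad value
```

```bash
python3 -m inch '[{"ax":0,"ay":0,"az":0,"dx":0,"dy":0,"dz":-60,"fingers":80},{"ax":0,"ay":0,"az":0,"dx":0,"dy":0,"dz":-130,"fingers":80},{"ax":0,"ay":0,"az":-61.9,"dx":-420,"dy":423,"dz":-133,"fingers":80},{"ax":0,"ay":0,"az":-61.9,"dx":-420,"dy":423,"dz":-133,"fingers":80},{"ax":0,"ay":0,"az":-61.9,"dx":-420,"dy":423,"dz":-133,"fingers":80},{"ax":0,"ay":0,"az":-61.9,"dx":-420,"dy":423,"dz":-133,"fingers":80},{"ax":0,"ay":0,"az":-61.9,"dx":-420,"dy":423,"dz":-133,"fingers":80},{"ax":0,"ay":0,"az":-61.9,"dx":-420,"dy":423,"dz":-133,"fingers":80}]'
```

```text
clock: 2.35
tool_pos: [0.3843, -0.2976, 0.3561]
orientation: [-179.9, -0.0, -98.6]
force: [1.5, -0.4, 1.1]
opening: 0.0796
```

```bash
python3 - <<'E'
from h import *
import pickle
snap('wrist','w0a'); S=snap('wrist','w1'); pickle.dump(S,open('S1.pkl','wb'))
print(get_obs()['tool_pos'],get_obs()['orientation'])
E
```

```text
[ 0.38593044 -0.29513672  0.35643779] [-1.79866980e+02  3.51348835e-02 -9.83554406e+01]
```

View pics/w1.png

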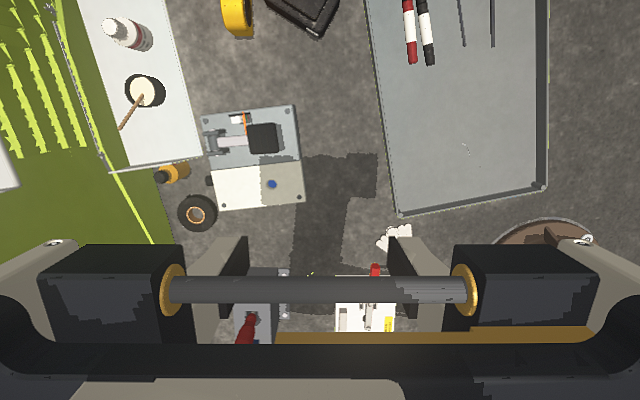

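```bash
python3 - <<'E'
from h import *
import pickle
np.set_printoptions(precision=4,suppress=True)
S=pickle.load(open('S1.pkl','rb'));T=pickle.load(open('S0.pkl','rb'))['top']
im=cv2.imread('pics/w1.png');cv2.imwrite('pics/w1z.png',cv2.resize(im[60:260,60:360],None,fx=2.6,fy=2.6,interpolation=2))
z2=lambda a,b:(a/2.6+170,b/2.6+130)
print(ray(S,(320,200)))
print('well',onz(S,(272,184),.044),tri([ray(S,(272,184)),ray(T,z2(477,240))]))
print('pad',tri([ray(S,(263,138)),ray(T,z2(551,245))]))
print('shelf corner',tri([ray(S,(203,157)),ray(T,z2(738,166))]),onz(S,(203,157),.0),tri([ray(S,(108,172)),ray(T,z2(533,158))]))
print('corner',[onz(S,p,.055) for p in [(298,105),(305,203),(211,210)]])
E
```

```text
(array([ 0.3741, -0.3727,  0.5146]), array([ 0.0388,  0.301 , -0.9528]))
well [ 0.4659 -0.2616  0.044 ] (array([ 0.4643, -0.2632,  0.0508]), [np.float64(0.0003211096328547492), np.float64(0.000321109632854668)])
pad (array([ 0.4549, -0.3397,  0.1004]), [np.float64(0.0001889683808124211), np.float64(0.00018896838081243868)])
shelf corner (array([ 0.4031, -0.3945,  0.5573]), [np.float64(0.04679351479436209), np.float64(0.046793514794362126)]) [ 0.5829 -0.3148  0.    ] (array([ 0.515 , -0.3232,  0.3043]), [np.float64(0.028353801424897653), np.float64(0.028353801424897674)])
corner [array([ 0.4044, -0.3755,  0.055 ]), array([ 0.4173, -0.2259,  0.055 ]), array([ 0.5696, -0.2354,  0.055 ])]
```

View pics/w1z.png

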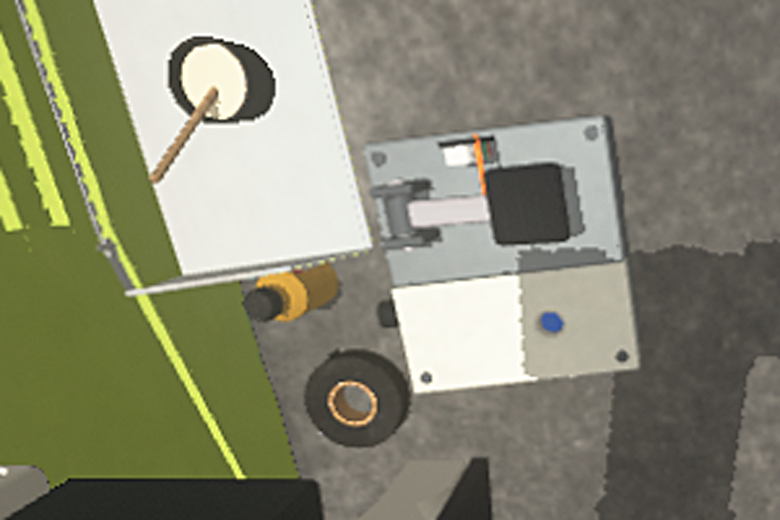

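```bash
python3 - <<'E'
from h import *
import pickle
np.set_printoptions(precision=4,suppress=True)
S=pickle.load(open('S1.pkl','rb'));T=pickle.load(open('S0.pkl','rb'))['top']
z2=lambda a,b:(a/2.6+170,b/2.6+130)
print('shelf',tri([ray(S,(202.3,154.2)),ray(T,z2(533,158))]),)
print(rows([.386,-.295,.357],-98.5,[.50,-.14,.36],-98.9))
E
```

```text
shelf (array([ 0.5619, -0.3239,  0.049 ]), [np.float64(0.0012972898980015508), np.float64(0.0012972898980016514)])
(array([-170.1,  -89.8,   -3. ]), array([ 0. , -0. ,  0.4]))
```

```bash
python3 -m inch '[{"ax":0,"ay":0,"az":0,"dx":-60,"dy":-30,"dz":0,"fingers":80},{"ax":0,"ay":0,"az":0,"dx":-120,"dy":-50,"dz":0,"fingers":80},{"ax":0,"ay":0,"az":0,"dx":-180,"dy":-70,"dz":0,"fingers":80},{"ax":0,"ay":0,"az":0,"dx":-240,"dy":-78,"dz":0,"fingers":80},{"ax":0,"ay":0,"az":0,"dx":-240,"dy":-78,"dz":0,"fingers":80},{"ax":0,"ay":0,"az":0,"dx":-240,"dy":-78,"dz":0,"fingers":80}]'
python3 - <<'E'
from h import *
import pickle
S=snap('wrist','w2'); pickle.dump(S,open('S2.pkl','wb'))
print(get_obs()['clock'],get_obs()['tool_pos'],get_obs()['orientation'])
im=cv2.imread('pics/w2.png');cv2.imwrite('pics/w2z.png',cv2.resize(im[120:270,170:400],None,fx=3.4,fy=3.4,interpolation=2))
E
```

```text
clock: 3.2
tool_pos: [0.4981, -0.0744, 0.3556]
orientation: [180.0, -0.0, -98.9]
force: [0.8, -1.0, 0.5]
opening: 0.0799
3.25 [ 0.49791877 -0.07503614  0.35571857] [ 1.79999283e+02 -1.21131453e-02 -9.89374666e+01]
```

View pics/w2z.png

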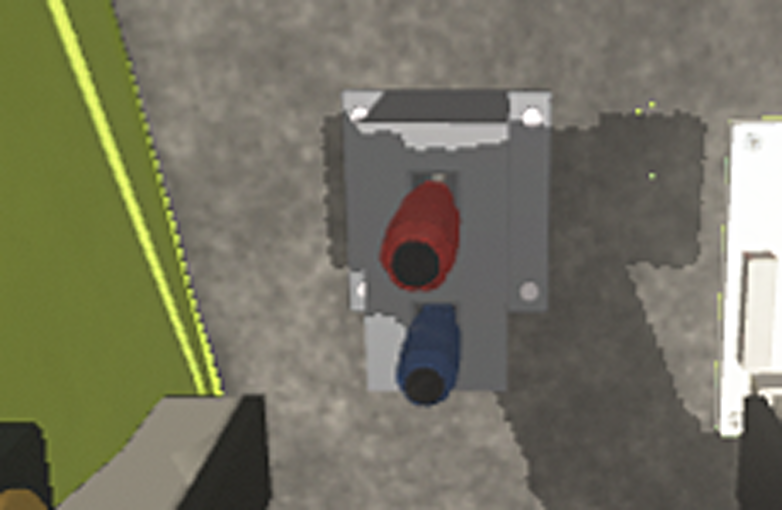

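View pics/w2.png

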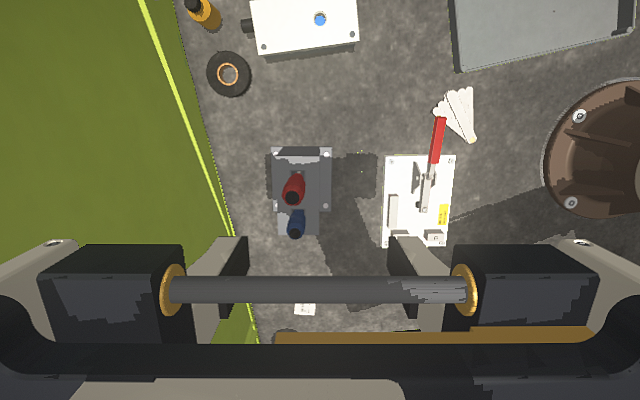

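```bash
python3 - <<'E'
from h import *
import pickle
np.set_printoptions(precision=4,suppress=True)
S=pickle.load(open('S2.pkl','rb'));T=pickle.load(open('S0.pkl','rb'))['top']
z=lambda a,b:(a/3.4+170,b/3.4+120)
z2=lambda a,b:(a/2.6+170,b/2.6+130)
print('blue top',onz(S,z(423,386),.169),tri([ray(S,z(423,386)),ray(T,z2(240,138))]))
print('red top',onz(S,z(415,264),.198),tri([ray(S,z(415,264)),ray(T,z2(292,140))]))
c=[onz(S,z(*p),.105) for p in [(360,122),(508,122),(506,390),(365,390)]]
print(np.array(c),np.mean(c,0))
print('red base',onz(S,z(437,180),.105))
print('blue base',onz(S,z(437,325),.105))
for P in [(.5337,-.0102,.105),(.5251,-.0656,.105)]: print(P,(proj(S,P)-[170,120])*3.4,(proj(T,P)-[170,130])*2.6)
print('well',onz(S,(320,19),.044))
E
```

```text
blue top [ 0.5372 -0.0076  0.169 ] (array([ 0.5379, -0.0084,  0.1719]), [np.float64(0.0011859722764890532), np.float64(0.0011859722764889899)])
red top [ 0.5277 -0.0623  0.198 ] (array([ 0.5266, -0.0675,  0.2196]), [np.float64(0.0020462925787023026), np.float64(0.002046292578702189)])
[[ 0.5514 -0.097   0.105 ]
 [ 0.4931 -0.0878  0.105 ]
 [ 0.5118  0.027   0.105 ]
 [ 0.5721  0.0175  0.105 ]] [ 0.5321 -0.0351  0.105 ]
red base [ 0.5252 -0.069   0.105 ]
blue base [ 0.5361 -0.0072  0.105 ]
(0.5337, -0.0102, 0.105) [441.2465 317.582 ] [249.2845 157.2572]
(0.5251, -0.0656, 0.105) [438.5629 188.0014] [299.7169 167.4971]
well [ 0.4644 -0.265   0.044 ]
```

```bash
python3 - <<'E'
from h import *
print(rows([.498,-.075,.3557],-98.9,[.537,-.0065,.134],-98.9))
E
```

```text
(array([-73.7, -27.9, 221.7]), array([0., 0., 0.]))
```

```bash
python3 -m inch '[{"ax":0,"ay":0,"az":0,"dx":-40,"dy":-15,"dz":0,"fingers":80},{"ax":0,"ay":0,"az":0,"dx":-74,"dy":-28,"dz":0,"fingers":80},{"ax":0,"ay":0,"az":0,"dx":-74,"dy":-28,"dz":50,"fingers":80},{"ax":0,"ay":0,"az":0,"dx":-74,"dy":-28,"dz":100,"fingers":80},{"ax":0,"ay":0,"az":0,"dx":-74,"dy":-28,"dz":130,"fingers":80},{"ax":0,"ay":0,"az":0,"dx":-74,"dy":-28,"dz":130,"fingers":80}]'
python3 - <<'E'
from h import *
import pickle
S=snap('wrist','w3'); pickle.dump(S,open('S3.pkl','wb'))
print(get_obs()['clock'],get_obs()['tool_pos'],get_obs()['orientation'])
E
```

```text
clock: 4.0
tool_pos: [0.5358, -0.0076, 0.2239]
orientation: [179.8, -0.1, -99.1]
force: [0.6, -0.2, 0.9]
opening: 0.08
4.05 [ 0.53710364 -0.00720387  0.22590653] [ 1.79960281e+02 -5.64900998e-02 -9.90228807e+01]
```

View pics/w3.png

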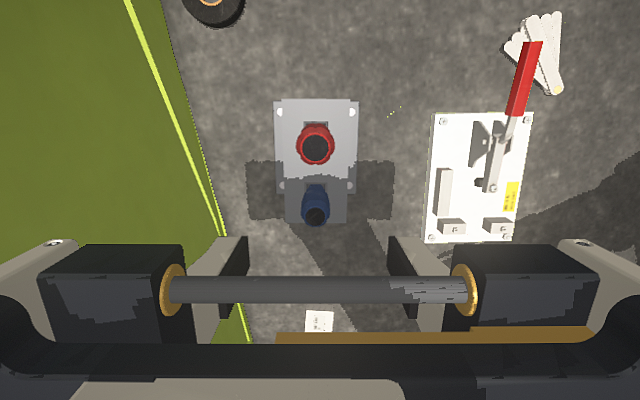

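```bash
python3 - <<'E'
from h import *
import pickle
np.set_printoptions(precision=4,suppress=True)
S=pickle.load(open('S3.pkl','rb'))
print(onz(S,(316,216),.169),'red',onz(S,(315.5,149),.198))
E
```

```text
[ 0.536  -0.0084  0.169 ] red [ 0.5275 -0.0619  0.198 ]
```

```bash
python3 -m inch '[{"ax":0,"ay":0,"az":0,"dx":-1,"dy":0,"dz":40,"fingers":80},{"ax":0,"ay":0,"az":0,"dx":-1,"dy":0,"dz":75,"fingers":80},{"ax":0,"ay":0,"az":0,"dx":-1,"dy":0,"dz":91,"fingers":80},{"ax":0,"ay":0,"az":0,"dx":-1,"dy":0,"dz":91,"fingers":80},{"ax":0,"ay":0,"az":0,"dx":-1,"dy":0,"dz":91,"fingers":40},{"ax":0,"ay":0,"az":0,"dx":-1,"dy":0,"dz":91,"fingers":10},{"ax":0,"ay":0,"az":0,"dx":-1,"dy":0,"dz":91,"fingers":10},{"ax":0,"ay":0,"az":0,"dx":-1,"dy":0,"dz":91,"fingers":10}]'
```

```text
clock: 5.05
tool_pos: [0.5375, -0.0046, 0.135]
orientation: [-180.0, 0.0, -98.9]
force: [-0.1, -0.3, 0.6]
opening: 0.0458
```

```bash
python3 -m inch '[{"ax":0,"ay":0,"az":0,"dx":0,"dy":0,"dz":0,"fingers":10},{"ax":0,"ay":0,"az":0,"dx":0,"dy":0,"dz":0,"fingers":10},{"ax":0,"ay":0,"az":0,"dx":0,"dy":0,"dz":0,"fingers":10}]'
```

```text
clock: 5.42
tool_pos: [0.5376, -0.0046, 0.1347]
orientation: [-180.0, 0.0, -98.9]
force: [1.3, -0.4, -0.4]
opening: 0.0226
```

```bash
python3 -m inch '[{"ax":0,"ay":0,"az":0,"dx":0,"dy":0,"dz":0,"fingers":10},{"ax":0,"ay":0,"az":0,"dx":0,"dy":0,"dz":0,"fingers":10}]'
```

```text
clock: 5.68
tool_pos: [0.5376, -0.0046, 0.1347]
orientation: [-180.0, 0.0, -98.9]
force: [0.9, -0.3, -1.8]
opening: 0.0223
```

```bash
python3 -m inch '[{"ax":0,"ay":0,"az":0,"dx":0,"dy":0,"dz":-20,"fingers":10},{"ax":0,"ay":0,"az":0,"dx":0,"dy":0,"dz":-50,"fingers":10},{"ax":0,"ay":0,"az":0,"dx":0,"dy":0,"dz":-85,"fingers":10},{"ax":0,"ay":0,"az":0,"dx":0,"dy":0,"dz":-120,"fingers":10},{"ax":0,"ay":0,"az":0,"dx":0,"dy":0,"dz":-145,"fingers":10},{"ax":0,"ay":0,"az":0,"dx":0,"dy":0,"dz":-150,"fingers":10},{"ax":0,"ay":0,"az":0,"dx":0,"dy":0,"dz":-150,"fingers":10}]'
python3 - <<'E'
from h import *
import pickle
S=snap('scene','s4');pickle.dump(S,open('S4.pkl','wb'))
T=snap('top','t4')
print(get_obs()['clock'],get_obs()['tool_pos'],get_obs()['orientation'])
im=cv2.imread('pics/s4.png');cv2.imwrite('pics/s4z.png',cv2.resize(im[100:280,180:420],None,fx=3.2,fy=3.2,interpolation=2))
E
```

```text
clock: 6.55
tool_pos: [0.537, -0.0046, 0.284]
orientation: [180.0, 0.0, -98.9]
force: [-0.2, -1.3, -0.6]
opening: 0.0224
6.65 [ 0.53671867 -0.00474335  0.2833111 ] [ 1.79880218e+02 -3.84768273e-02 -9.89271523e+01]
```

View pics/s4z.png

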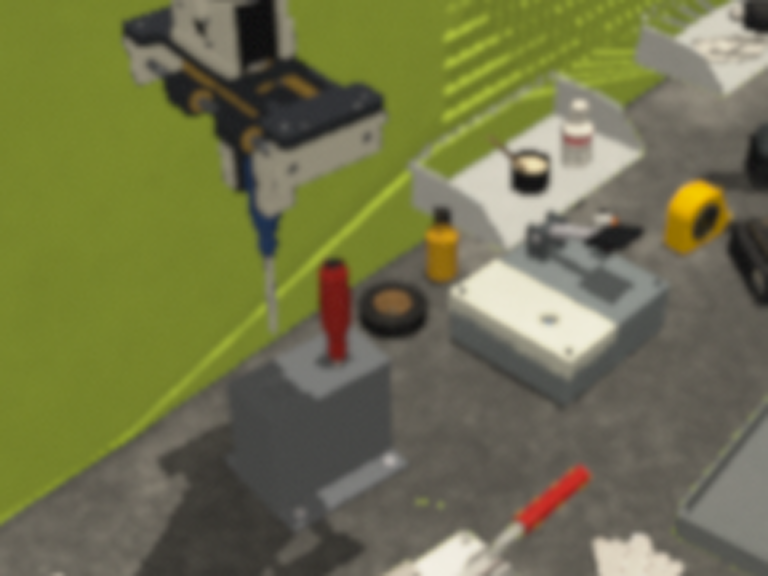

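```bash
python3 - <<'E'
from h import *
import pickle
np.set_printoptions(precision=4,suppress=True)
S=pickle.load(open('S4.pkl','rb'))
z=lambda a,b:(a/3.2+180,b/3.2+100)
for q in [(273,330),(269,262),(265,240)]:
  o,d=ray(S,z(*q)); 
  # point on ray at y=-0.008
  t=(-.0075-o[1])/d[1]; print(onz(S,z(*q),.160), o+d*t)
print((proj(S,(.5365,-.008,.1593))-[180,100])*3.2,(proj(S,(.5365,-.008,.2343))-[180,100])*3.2)
print(rows([.537,-.0047,.2835],-98.9,[.40,-.0047,.30],-98.9),rows([.537,-.0047,.2835],-98.9,[.40,-.265,.30],-98.9))
E
```

```text
[ 0.5381 -0.008   0.16  ] [ 0.5374 -0.0075  0.1607]
[ 0.6017 -0.0639  0.16  ] [ 0.5351 -0.0075  0.2259]
[ 0.6258 -0.0821  0.16  ] [ 0.5373 -0.0075  0.2443]
[274.4797 331.6535] [267.3051 251.4677]
(array([ 21.2, 135.4, -16.5]), array([0., 0., 0.])) (array([278.4,  95.1, -16.5]), array([0., 0., 0.]))
```

```bash
python3 -m inch '[{"ax":0,"ay":0,"az":0,"dx":10,"dy":60,"dz":-10,"fingers":10},{"ax":0,"ay":0,"az":0,"dx":21,"dy":115,"dz":-16,"fingers":10},{"ax":0,"ay":0,"az":0,"dx":45,"dy":133,"dz":-16,"fingers":10},{"ax":0,"ay":0,"az":0,"dx":100,"dy":125,"dz":-16,"fingers":10},{"ax":0,"ay":0,"az":0,"dx":155,"dy":115,"dz":-16,"fingers":10},{"ax":0,"ay":0,"az":0,"dx":210,"dy":105,"dz":-16,"fingers":10},{"ax":0,"ay":0,"az":0,"dx":262,"dy":95,"dz":-16,"fingers":10},{"ax":0,"ay":0,"az":0,"dx":263,"dy":40,"dz":-16,"fingers":10}]'
python3 - <<'E'
from h import *
print(rows([.537,-.0047,.2835],-98.9,[.465,-.2597,.30],-98.9))
E
```

```text
clock: 7.65
tool_pos: [0.4551, -0.2616, 0.3004]
orientation: [180.0, -0.0, -99.2]
force: [0.9, -0.1, 0.7]
opening: 0.0226
(array([263.1,  31.7, -16.5]), array([0., 0., 0.]))
```

```bash
python3 -m inch '[{"ax":0,"ay":0,"az":0,"dx":0,"dy":-8,"dz":20,"fingers":10},{"ax":0,"ay":0,"az":0,"dx":0,"dy":-8,"dz":60,"fingers":10},{"ax":0,"ay":0,"az":0,"dx":0,"dy":-8,"dz":95,"fingers":10},{"ax":0,"ay":0,"az":0,"dx":0,"dy":-8,"dz":102,"fingers":10},{"ax":0,"ay":0,"az":0,"dx":0,"dy":-8,"dz":102,"fingers":10}]'
python3 - <<'E'
from h import *
import pickle
S={c:snap(c,c+'5') for c in ['scene','top','wrist']};pickle.dump(S,open('S5.pkl','wb'))
print(get_obs()['clock'],get_obs()['tool_pos'],get_obs()['orientation'])
im=cv2.imread('pics/scene5.png');cv2.imwrite('pics/s5z.png',cv2.resize(im[120:240,290:410],None,fx=5,fy=5,interpolation=2))
E
```

```text
clock: 8.28
tool_pos: [0.465, -0.2597, 0.1987]
orientation: [179.9, -0.0, -98.9]
force: [-0.2, -0.4, 0.8]
opening: 0.0225
8.425 [ 0.46587727 -0.25973407  0.20014766] [-1.79865581e+02 -1.88731409e-02 -9.89012387e+01]
```

View pics/s5z.png

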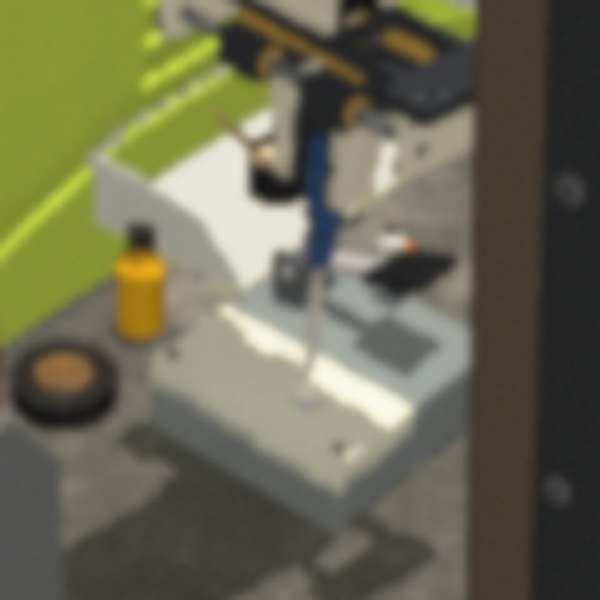

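View pics/wrist5.png

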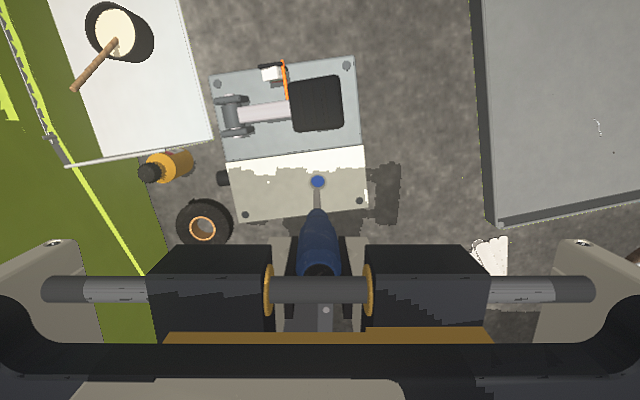

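View pics/top5.png

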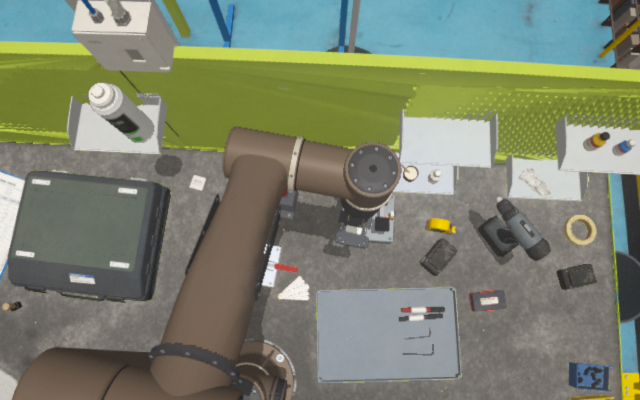

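```bash
python3 - <<'E'
from h import *
import pickle
np.set_printoptions(precision=4,suppress=True)
S=pickle.load(open('S5.pkl','rb'));W=S['wrist'];C=S['scene']
im=cv2.imread('pics/wrist5.png');cv2.imwrite('pics/w5z.png',cv2.resize(im[160:240,270:370],None,fx=7,fy=7,interpolation=2))
tip=(.4655,-.263,.076)
print('proj tip w',(proj(W,tip)-[270,160])*7,'s',(proj(C,tip)-[290,120])*5)
print('well w',(proj(W,(.465,-.263,.055))-[270,160])*7,'s',(proj(C,(.465,-.263,.055))-[290,120])*5)
print('well meas',onz(W,(318,182),.044),onz(C,(307/5+290,404/5+120),.053))
E
```

```text
proj tip w [329.8467 198.4245] s [308.7091 366.0344]
well w [333.8482 160.2783] s [307.1014 395.2506]
well meas [ 0.465  -0.2612  0.044 ] [ 0.4617 -0.2588  0.053 ]
```

View pics/w5z.png

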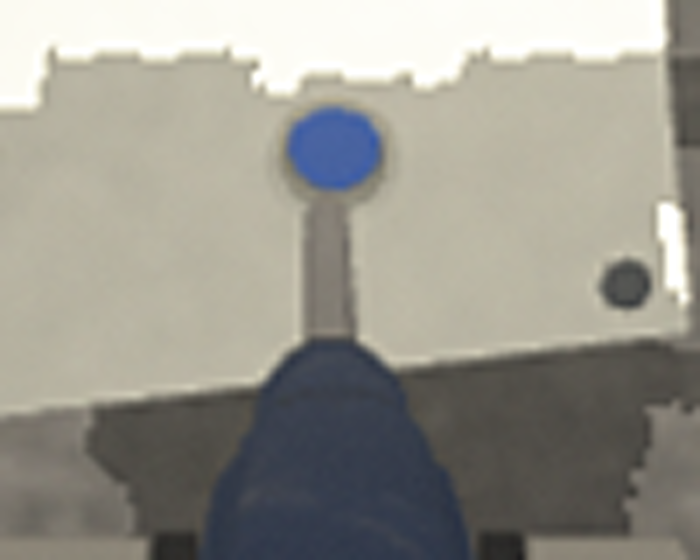

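```bash
python3 -m inch '[{"ax":0,"ay":0,"az":0,"dx":0,"dy":0,"dz":12,"fingers":10},{"ax":0,"ay":0,"az":0,"dx":0,"dy":0,"dz":20,"fingers":10},{"ax":0,"ay":0,"az":0,"dx":0,"dy":0,"dz":27,"fingers":10},{"ax":0,"ay":0,"az":0,"dx":0,"dy":0,"dz":28,"fingers":10},{"ax":0,"ay":0,"az":0,"dx":0,"dy":0,"dz":28,"fingers":10}]'
python3 -c "
from h import *
o=get_obs();print(o['tool_pos'],o['force'])"
```

```text
clock: 9.05
tool_pos: [0.4651, -0.2596, 0.1707]
orientation: [180.0, -0.0, -98.9]
force: [0.4, -0.6, -0.2]
opening: 0.0226
[ 0.46509851 -0.25956855  0.17067532] [ 0.4094077  -0.58140379 -0.17476999]
```

```bash
python3 -m inch '[{"ax":0,"ay":0,"az":0,"dx":0,"dy":0,"dz":3,"fingers":10},{"ax":0,"ay":0,"az":0,"dx":0,"dy":0,"dz":5,"fingers":10},{"ax":0,"ay":0,"az":0,"dx":0,"dy":0,"dz":5,"fingers":10}]'; python3 -m inch '[{"ax":0,"ay":0,"az":0,"dx":0,"dy":0,"dz":2,"fingers":10},{"ax":0,"ay":0,"az":0,"dx":0,"dy":0,"dz":2,"fingers":10}]'; python3 -m inch '[{"ax":0,"ay":0,"az":0,"dx":0,"dy":0,"dz":1.5,"fingers":10},{"ax":0,"ay":0,"az":0,"dx":0,"dy":0,"dz":1.5,"fingers":10}]'
```

```text
clock: 9.43
tool_pos: [0.4654, -0.2597, 0.166]
orientation: [-180.0, -0.0, -98.9]
force: [0.8, -0.2, 3.2]
opening: 0.0226
clock: 9.68
tool_pos: [0.4655, -0.2598, 0.1643]
orientation: [-179.9, -0.0, -98.9]
force: [-0.4, 0.4, 5.1]
opening: 0.0224
clock: 9.93
tool_pos: [0.4661, -0.2602, 0.164]
orientation: [-179.8, -0.1, -98.9]
force: [-0.7, 0.8, 13.4]
opening: 0.0223
```

```bash
python3 -m inch '[{"ax":0,"ay":0,"az":0,"dx":0,"dy":0,"dz":0.5,"fingers":10},{"ax":0,"ay":0,"az":0,"dx":0,"dy":0,"dz":0.5,"fingers":10},{"ax":0,"ay":0,"az":0,"dx":0,"dy":0,"dz":-1,"fingers":10},{"ax":0,"ay":0,"az":0,"dx":0,"dy":0,"dz":-10,"fingers":10},{"ax":0,"ay":0,"az":0,"dx":0,"dy":0,"dz":-30,"fingers":10},{"ax":0,"ay":0,"az":0,"dx":0,"dy":0,"dz":-60,"fingers":10},{"ax":0,"ay":0,"az":0,"dx":0,"dy":0,"dz":-60,"fingers":10}]'
python3 - <<'E'
from h import *
import pickle
S={c:snap(c,c+'6') for c in ['scene','wrist']};pickle.dump(S,open('S6.pkl','wb'))
print(get_obs()['clock'],get_obs()['tool_pos'],get_obs()['orientation'])
im=cv2.imread('pics/wrist6.png');cv2.imwrite('pics/w6z.png',cv2.resize(im[140:260,240:400],None,fx=4.5,fy=4.5,interpolation=2))
E
```

```text
clock: 10.8
tool_pos: [0.466, -0.2597, 0.2243]
orientation: [-179.8, -0.0, -98.9]
force: [1.0, 0.2, -1.2]
opening: 0.0222
10.9 [ 0.46462225 -0.25918575  0.22184093] [ 1.79972376e+02  3.81477502e-02 -9.89328247e+01]
```

View pics/w6z.png

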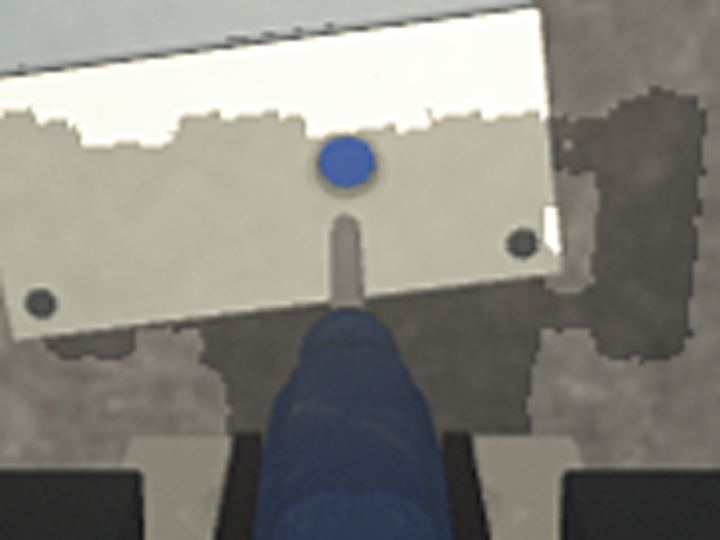

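```bash
python3 - <<'E'
from h import *
print(get_obs()['tool_pos'])
p=[.4655,-.2595,.2235]
for q in [[.40,-.2595,.295],[.40,-.0046,.295],[.5372,-.0046,.295]]: print(rows(p,-98.9,q,-98.9)[0])
E
```

```text
[ 0.46462225 -0.25918575  0.22184093]
[ 10.1  64.7 -71.5]
[-241.7  104.1  -71.5]
[-262.9  -31.4  -71.5]
```

```bash
python3 -m inch '[{"ax":0,"ay":0,"az":0,"dx":0,"dy":0,"dz":-50,"fingers":10},{"ax":0,"ay":0,"az":0,"dx":10,"dy":40,"dz":-72,"fingers":10},{"ax":0,"ay":0,"az":0,"dx":-35,"dy":70,"dz":-72,"fingers":10},{"ax":0,"ay":0,"az":0,"dx":-90,"dy":80,"dz":-72,"fingers":10},{"ax":0,"ay":0,"az":0,"dx":-145,"dy":90,"dz":-72,"fingers":10},{"ax":0,"ay":0,"az":0,"dx":-200,"dy":98,"dz":-72,"fingers":10},{"ax":0,"ay":0,"az":0,"dx":-242,"dy":104,"dz":-72,"fingers":10},{"ax":0,"ay":0,"az":0,"dx":-242,"dy":104,"dz":-72,"fingers":10}]'
```

```text
clock: 11.9
tool_pos: [0.3992, -0.0021, 0.2933]
orientation: [179.9, -0.0, -98.7]
force: [0.9, -0.3, 0.2]
opening: 0.0224
```

```bash
python3 -m inch '[{"ax":0,"ay":0,"az":0,"dx":-6,"dy":-40,"dz":0,"fingers":10},{"ax":0,"ay":0,"az":0,"dx":-14,"dy":-90,"dz":0,"fingers":10},{"ax":0,"ay":0,"az":0,"dx":-21,"dy":-130,"dz":0,"fingers":10},{"ax":0,"ay":0,"az":0,"dx":-21,"dy":-135,"dz":0,"fingers":10},{"ax":0,"ay":0,"az":0,"dx":-21,"dy":-135,"dz":0,"fingers":10}]'; python3 -c "
from h import *
o=get_obs();print(o['tool_pos'],o['orientation'])"
```

```text
clock: 12.52
tool_pos: [0.5358, -0.0053, 0.2928]
orientation: [179.8, -0.1, -99.0]
force: [0.4, 0.1, -0.4]
opening: 0.0226
[ 0.53584102 -0.00527455  0.29281344] [ 1.79848889e+02 -6.22325432e-02 -9.89880678e+01]
```

```bash
python3 -m inch '[{"ax":0,"ay":0,"az":0,"dx":-1,"dy":-1,"dz":20,"fingers":10},{"ax":0,"ay":0,"az":0,"dx":-1,"dy":-1,"dz":42,"fingers":10},{"ax":0,"ay":0,"az":0,"dx":-1,"dy":-1,"dz":42,"fingers":10},{"ax":0,"ay":0,"az":0,"dx":-1,"dy":-1,"dz":42,"fingers":10}]'
python3 - <<'E'
from h import *
import pickle
S={c:snap(c,c+'7') for c in ['scene','wrist']};pickle.dump(S,open('S7.pkl','wb'))
print(get_obs()['clock'],get_obs()['tool_pos'],get_obs()['orientation'])
im=cv2.imread('pics/wrist7.png')[100:260,220:420];a=cv2.resize(im,None,fx=3.5,fy=3.5,interpolation=2)
cv2.imwrite('pics/w7z.png',a)
im=cv2.imread('pics/scene7.png');cv2.imwrite('pics/s7z.png',cv2.resize(im[140:280,220:340],None,fx=4.2,fy=4.2,interpolation=2))
W=S['wrist'];C=S['scene']
for P in [(.5372,-.008,.126),(.5353,-.0088,.105)]: print((proj(W,P)-[220,100])*3.5,(proj(C,P)-[220,140])*4.2)
E
```

```text
clock: 13.02
tool_pos: [0.5375, -0.0038, 0.2534]
orientation: [-179.9, 0.0, -98.9]
force: [0.6, -0.3, -0.2]
opening: 0.0224
13.125 [ 0.53785403 -0.00363815  0.25350335] [-1.79890864e+02  4.03511504e-02 -9.89049552e+01]
[340.01269336 301.60053757] [195.35839668 310.33974343]
[346.20560195 279.83152719] [200.99030808 337.65750513]
```

View pics/w7z.png

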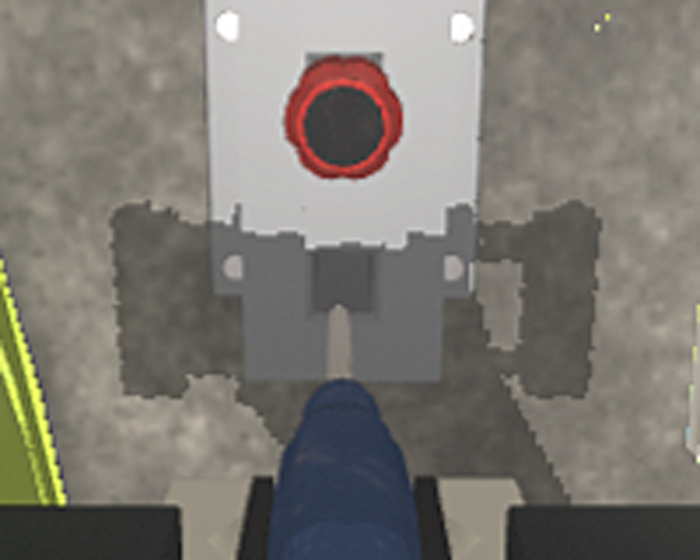

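View pics/s7z.png

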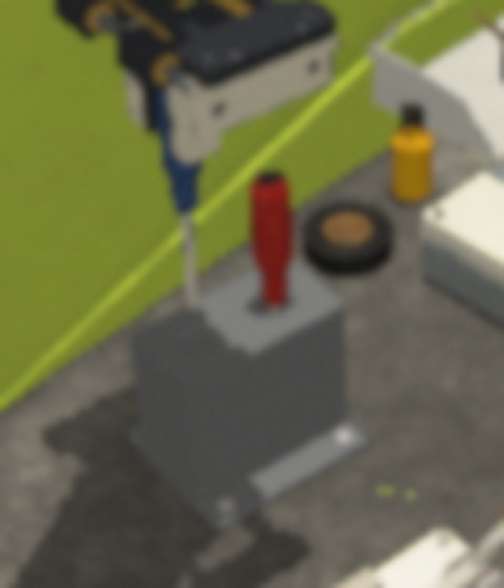

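```bash
python3 -m inch '[{"ax":0,"ay":0,"az":0,"dx":1.6,"dy":1,"dz":10,"fingers":10},{"ax":0,"ay":0,"az":0,"dx":1.6,"dy":1,"dz":30,"fingers":10},{"ax":0,"ay":0,"az":0,"dx":1.6,"dy":1,"dz":55,"fingers":10},{"ax":0,"ay":0,"az":0,"dx":1.6,"dy":1,"dz":80,"fingers":10},{"ax":0,"ay":0,"az":0,"dx":1.6,"dy":1,"dz":100,"fingers":10},{"ax":0,"ay":0,"az":0,"dx":1.6,"dy":1,"dz":111,"fingers":10},{"ax":0,"ay":0,"az":0,"dx":1.6,"dy":1,"dz":112,"fingers":10},{"ax":0,"ay":0,"az":0,"dx":1.6,"dy":1,"dz":112,"fingers":10}]'
```

```text
clock: 14.12
tool_pos: [0.5366, -0.005, 0.1406]
orientation: [-180.0, 0.0, -98.9]
force: [0.3, 0.0, -1.2]
opening: 0.0225
```

```bash
python3 -m inch '[{"ax":0,"ay":0,"az":0,"dx":0,"dy":0,"dz":3,"fingers":10},{"ax":0,"ay":0,"az":0,"dx":0,"dy":0,"dz":5,"fingers":10},{"ax":0,"ay":0,"az":0,"dx":0,"dy":0,"dz":5,"fingers":10}]';python3 -m inch '[{"ax":0,"ay":0,"az":0,"dx":0,"dy":0,"dz":1.2,"fingers":10},{"ax":0,"ay":0,"az":0,"dx":0,"dy":0,"dz":1.2,"fingers":10}]'
```

```text
clock: 14.5
tool_pos: [0.5371, -0.0049, 0.1356]
orientation: [-179.9, 0.0, -98.9]
force: [3.9, -0.9, 1.1]
opening: 0.0223
clock: 14.75
tool_pos: [0.5371, -0.0049, 0.1344]
orientation: [-179.9, 0.0, -98.9]
force: [4.6, -0.2, 3.4]
opening: 0.0225
```

```bash
python3 -m inch '[{"ax":0,"ay":0,"az":0,"dx":0,"dy":0,"dz":0,"fingers":30},{"ax":0,"ay":0,"az":0,"dx":0,"dy":0,"dz":0,"fingers":45},{"ax":0,"ay":0,"az":0,"dx":0,"dy":0,"dz":0,"fingers":60},{"ax":0,"ay":0,"az":0,"dx":0,"dy":0,"dz":0,"fingers":60},{"ax":0,"ay":0,"az":0,"dx":0,"dy":0,"dz":-20,"fingers":60},{"ax":0,"ay":0,"az":0,"dx":0,"dy":0,"dz":-60,"fingers":60},{"ax":0,"ay":0,"az":0,"dx":0,"dy":0,"dz":-110,"fingers":60},{"ax":0,"ay":0,"az":0,"dx":0,"dy":0,"dz":-130,"fingers":60}]'
python3 - <<'E'
from h import *
import pickle
S={c:snap(c,c+'8') for c in ['scene','wrist']};pickle.dump(S,open('S8.pkl','wb'))
print(get_obs()['clock'],get_obs()['tool_pos'],get_obs()['orientation'])
im=cv2.imread('pics/scene8.png');a=cv2.resize(im[140:280,220:340],None,fx=3.8,fy=3.8,interpolation=2)
b=cv2.imread('pics/wrist8.png')[80:240,240:380];b=cv2.resize(b,(int(a.shape[0]*140/160),a.shape[0]))
cv2.imwrite('pics/8z.png',np.hstack([a,b])[:,:800])
E
```

```text
clock: 15.75
tool_pos: [0.5372, -0.005, 0.2671]
orientation: [-179.8, 0.1, -98.9]
force: [0.3, 0.0, -0.5]
opening: 0.06
15.85 [ 0.53741399 -0.00492107  0.26676854] [-1.79754257e+02  9.86860440e-02 -9.89054921e+01]
```

View pics/8z.png

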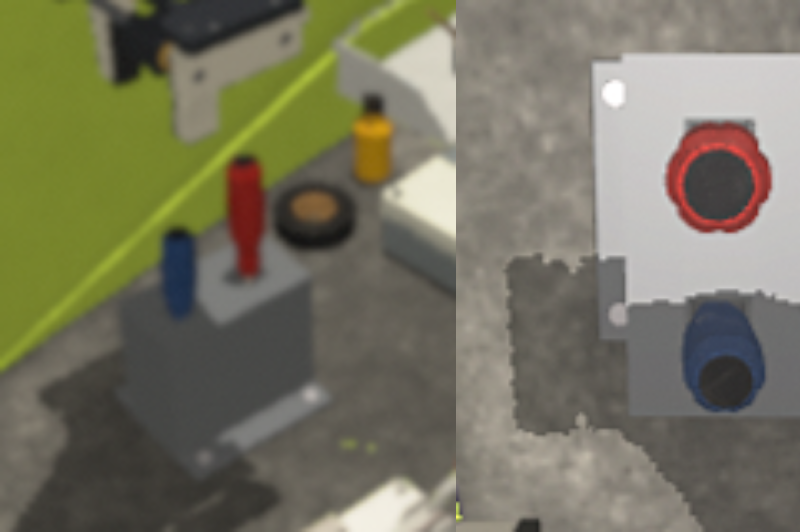

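```bash
python3 - <<'E'
from h import *
import pickle
np.set_printoptions(precision=4,suppress=True)
W=pickle.load(open('S8.pkl','rb'))['wrist']
print('blue top',onz(W,(320.6,195.5),.169)); print(get_obs()['joint_pos'])
im=cv2.imread('pics/wrist5.png');cv2.imwrite('pics/w5l.png',cv2.resize(im[45:170,195:365],None,fx=4.6,fy=4.6,interpolation=2))
im=cv2.imread('pics/w1.png');cv2.imwrite('pics/w1l.png',cv2.resize(im[90:180,190:310],None,fx=6,fy=6,interpolation=2))
E
```

```text
blue top [ 0.5347 -0.0076  0.169 ]
[ 20.4098   5.9513 -13.2492   0.0363 -70.5368 -29.3276]
```

View pics/w5l.png

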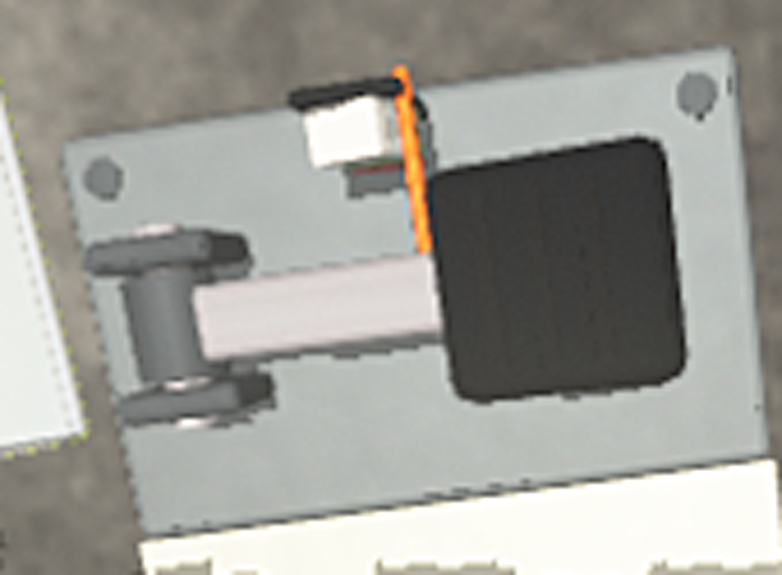

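View pics/w1l.png

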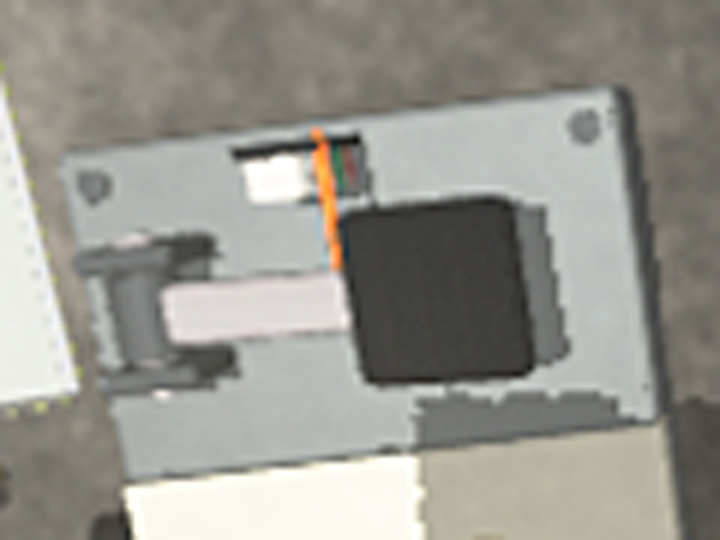

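```bash
python3 - <<'E'
from h import *
import pickle
np.set_printoptions(precision=4,suppress=True)
A=pickle.load(open('S5.pkl','rb'))['wrist'];B=pickle.load(open('S1.pkl','rb'));T=pickle.load(open('S0.pkl','rb'))['top']
a=lambda p:(p[0]/4.6+195,p[1]/4.6+45)
b=lambda p:(p[0]/6+190,p[1]/6+90)
for n,p,q in [('padbackR',(428,172),(343,210)),('padfrontR',(660,136),(517,196)),('padfrontL',(688,383),(537,380)),('padbackL',(458,404),(364,386)),('padc',(560,270),(440,290)),('hingeL',(165,390),(150,375)),('hingeR',(160,238),(135,243)),('scale top L',(295,98),(236,154)),('pointer tip',(400,72),(318,132)),('pointer root',(424,250),(338,266)),('leverbar near pad',(440,300),(349,306))]:
    print(n,*tri([ray(A,a(p)),ray(B,b(q))]), onz(A,a(p),.113))
E
```

```text
padbackR [ 0.4736 -0.3598  0.0978] [np.float64(0.00036662595053765947), np.float64(0.00036662595053777694)] [ 0.4725 -0.3589  0.113 ]
padfrontR [ 0.4331 -0.3581  0.1077] [np.float64(0.0008203886591925065), np.float64(0.0008203886591924975)] [ 0.4339 -0.3584  0.113 ]
padfrontL [ 0.4346 -0.3183  0.1145] [np.float64(0.00020888557375045095), np.float64(0.00020888557375048274)] [ 0.4345 -0.3184  0.113 ]
padbackL [ 0.4752 -0.3206  0.104 ] [np.float64(0.00025451112822028304), np.float64(0.00025451112822037737)] [ 0.4743 -0.3211  0.113 ]
padc [ 0.4534 -0.34    0.1079] [np.float64(0.00018928785213026748), np.float64(0.0001892878521302313)] [ 0.4534 -0.3402  0.113 ]
hingeL [ 0.5307 -0.3293  0.0858] [np.float64(0.0015644000571267522), np.float64(0.0015644000571268504)] [ 0.524  -0.3313  0.113 ]
hingeR [ 0.529  -0.3583  0.0761] [np.float64(0.00011371873828866861), np.float64(0.00011371873828875143)] [ 0.5188 -0.3558  0.113 ]
scale top L [ 0.4936 -0.3749  0.1011] [np.float64(0.00023165081781716178), np.float64(0.0002316508178171688)] [ 0.4919 -0.3734  0.113 ]
pointer tip [ 0.4756 -0.3769  0.0967] [np.float64(6.817304676474603e-05), np.float64(6.81730467648664e-05)] [ 0.4742 -0.3746  0.113 ]
pointer root [ 0.4769 -0.3475  0.098 ] [np.float64(0.00011942606720550207), np.float64(0.00011942606720550237)] [ 0.4755 -0.3469  0.113 ]
leverbar near pad [ 0.4753 -0.3387  0.1021] [np.float64(0.00015716326572949875), np.float64(0.00015716326572961264)] [ 0.4743 -0.3386  0.113 ]
```

```bash
python3 - <<'E'
from h import *
p=[.5373,-.0049,.267]
for q in [[.44,-.0049,.30],[.4545,-.3395,.30],[.4545,-.3395,.16]]: print(rows(p,-98.9,q,-180))
E
```

```text
(array([ 15.1,  96.1, -33. ]), array([ 0. , -0. , 81.1]))
(array([343.4,  30. , -33. ]), array([ 0. , -0. , 81.1]))
(array([343.4,  30. , 107. ]), array([ 0. , -0. , 81.1]))
```

```bash
python3 -m inch '[{"ax":0,"ay":0,"az":0,"dx":5,"dy":35,"dz":-33,"fingers":40},{"ax":0,"ay":0,"az":5,"dx":30,"dy":80,"dz":-33,"fingers":20},{"ax":0,"ay":0,"az":15,"dx":85,"dy":80,"dz":-33,"fingers":10},{"ax":0,"ay":0,"az":25,"dx":140,"dy":70,"dz":-33,"fingers":0},{"ax":0,"ay":0,"az":35,"dx":195,"dy":60,"dz":-33,"fingers":0},{"ax":0,"ay":0,"az":45,"dx":250,"dy":50,"dz":-33,"fingers":0},{"ax":0,"ay":0,"az":55,"dx":300,"dy":40,"dz":-33,"fingers":0},{"ax":0,"ay":0,"az":65,"dx":343,"dy":30,"dz":-33,"fingers":0}]'
```

```text
clock: 16.85
tool_pos: [0.4528, -0.341, 0.2957]
orientation: [179.9, -0.1, -164.3]
force: [0.4, 0.2, -0.0]
opening: 0.0007
```

```bash
python3 -m inch '[{"ax":0,"ay":0,"az":8,"dx":0,"dy":0,"dz":0,"fingers":0},{"ax":0,"ay":0,"az":16.1,"dx":0,"dy":0,"dz":0,"fingers":0},{"ax":0,"ay":0,"az":16.1,"dx":0,"dy":0,"dz":0,"fingers":0}]'; python3 -c "
from h import *
o=get_obs();print(o['tool_pos'],o['orientation'],o['force'],o['opening'])
print(rows(o['tool_pos'],o['orientation'][2],[.4545,-.3395,.135],-180))"
```

```text
clock: 17.23
tool_pos: [0.4531, -0.3392, 0.2958]
orientation: [180.0, -0.1, -180.0]
force: [-0.4, 0.7, 0.3]
opening: 0.0002
[ 0.45306309 -0.33923714  0.2958109 ] [ 1.79951146e+02 -9.58920412e-02 -1.79990644e+02] [-0.43828913  0.65042996  0.3480141 ] 0.0002205016937197646
(array([ -1.4,  -0.3, 160.8]), array([ 0.  , -0.  ,  0.01]))
```

```bash
python3 -m inch '[{"ax":0,"ay":0,"az":0,"dx":-1,"dy":0,"dz":40,"fingers":0},{"ax":0,"ay":0,"az":0,"dx":-1,"dy":0,"dz":90,"fingers":0},{"ax":0,"ay":0,"az":0,"dx":-1,"dy":0,"dz":130,"fingers":0},{"ax":0,"ay":0,"az":0,"dx":-1,"dy":0,"dz":158,"fingers":0},{"ax":0,"ay":0,"az":0,"dx":-1,"dy":0,"dz":160,"fingers":0},{"ax":0,"ay":0,"az":0,"dx":-1,"dy":0,"dz":160,"fingers":0}]'
python3 - <<'E'
from h import *
import pickle
S={c:snap(c,c+'9') for c in ['scene','wrist','top']};pickle.dump(S,open('S9.pkl','wb'))
o=get_obs();print(o['tool_pos'],o['force'])
a=cv2.imread('pics/scene9.png');a=cv2.resize(a[130:230,310:410],None,fx=4,fy=4,interpolation=2)
b=cv2.imread('pics/top9.png')[160:260,320:420];b=cv2.resize(b,None,fx=4,fy=4,interpolation=2)
cv2.imwrite('pics/9z.png',np.hstack([a,b]))
E
```

```text
clock: 17.98
tool_pos: [0.455, -0.3395, 0.1378]
orientation: [-180.0, 0.0, -179.9]
force: [0.5, 0.4, -0.6]
opening: 0.0007
[ 0.45531776 -0.33957885  0.13842586] [-0.52023918  0.11887634 -0.09995922]
```

View pics/9z.png

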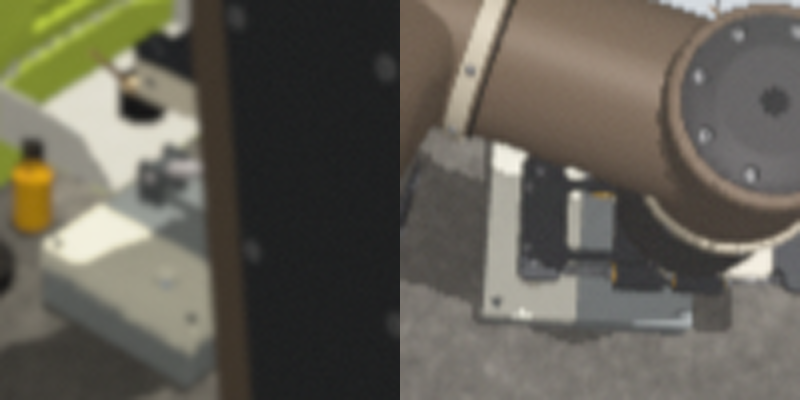

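View pics/wrist9.png

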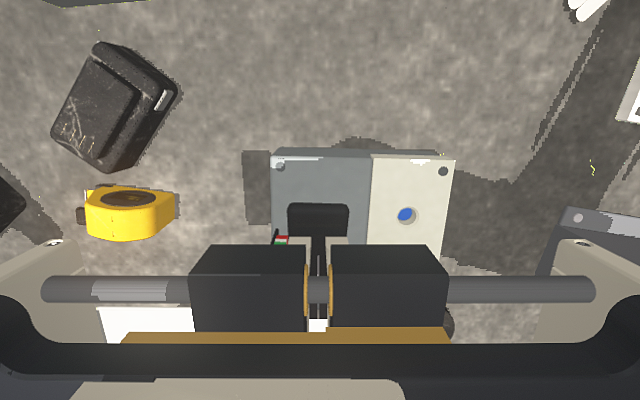

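```bash
python3 -m inch '[{"ax":0,"ay":0,"az":0,"dx":0,"dy":0,"dz":10,"fingers":0},{"ax":0,"ay":0,"az":0,"dx":0,"dy":0,"dz":18,"fingers":0},{"ax":0,"ay":0,"az":0,"dx":0,"dy":0,"dz":18,"fingers":0}]'; for i in 1 2; do python3 -m inch '[{"ax":0,"ay":0,"az":0,"dx":0,"dy":0,"dz":2.5,"fingers":0},{"ax":0,"ay":0,"az":0,"dx":0,"dy":0,"dz":2.5,"fingers":0}]' ; done
```

```text
clock: 18.5
tool_pos: [0.4538, -0.339, 0.118]
orientation: [180.0, -0.1, 180.0]
force: [0.1, 0.2, -0.4]
opening: 0.0002
clock: 18.75
tool_pos: [0.4546, -0.3394, 0.1166]
orientation: [-180.0, 0.0, 180.0]
force: [-0.7, -0.0, 1.2]
opening: 0.0009
clock: 19.0
tool_pos: [0.4546, -0.3395, 0.1141]
orientation: [-180.0, 0.0, 180.0]
force: [-1.6, -0.3, 4.0]
opening: 0.0004
```

```bash
python3 -m inch '[{"ax":0,"ay":0,"az":0,"dx":0,"dy":0,"dz":4,"fingers":0},{"ax":0,"ay":0,"az":0,"dx":0,"dy":0,"dz":8,"fingers":0},{"ax":0,"ay":0,"az":0,"dx":0,"dy":0,"dz":12,"fingers":0},{"ax":0,"ay":0,"az":0,"dx":0,"dy":0,"dz":15,"fingers":0},{"ax":0,"ay":0,"az":0,"dx":0,"dy":0,"dz":15,"fingers":0}]'
python3 -m inch '[{"ax":0,"ay":0,"az":0,"dx":0,"dy":0,"dz":2.5,"fingers":0},{"ax":0,"ay":0,"az":0,"dx":0,"dy":0,"dz":4.5,"fingers":0},{"ax":0,"ay":0,"az":0,"dx":0,"dy":0,"dz":4.5,"fingers":0}]'
python3 - <<'E'
from h import *
import pickle
S={c:snap(c,c+'10') for c in ['wrist']};pickle.dump(S,open('S10.pkl','wb'))
o=get_obs();print(o['tool_pos'],o['force'])
a=cv2.imread('pics/wrist10.png')[190:250,250:390];cv2.imwrite('pics/10z.png',cv2.resize(a,None,fx=5.6,fy=5.6,interpolation=2))
E
```

```text
clock: 19.62
tool_pos: [0.4537, -0.3393, 0.0986]
orientation: [180.0, -0.1, 180.0]
force: [-2.4, -0.7, 7.6]
opening: 0.0003
clock: 20.0
tool_pos: [0.4533, -0.3393, 0.0941]
orientation: [180.0, -0.1, 180.0]
force: [-5.0, -0.2, 8.0]
opening: 0.0001
[ 0.45332819 -0.33927078  0.0941848 ] [-3.75049056 -0.89017812  7.59249821]
```

View pics/10z.png

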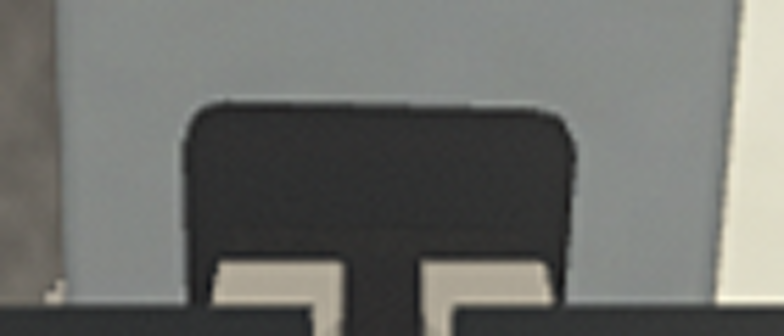

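View pics/wrist10.png

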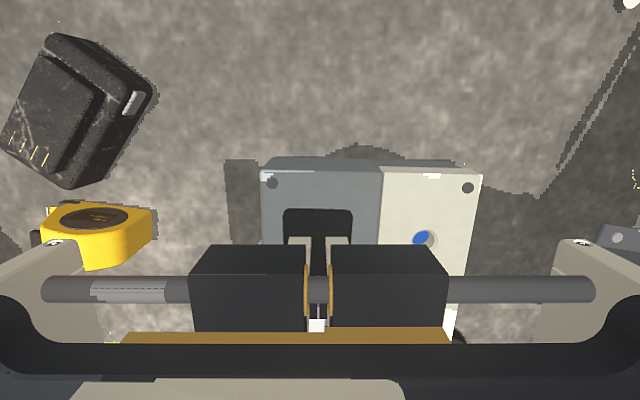

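```bash
python3 - <<'E'
from h import *
import pickle
np.set_printoptions(precision=2,suppress=True)
for n in ['9','10']:
    W=pickle.load(open('S%s.pkl'%n,'rb'))['wrist']
    g=cv2.cvtColor(cv2.imread('pics/wrist%s.png'%n),cv2.COLOR_BGR2GRAY).astype(float)
    print(n,'edge rows',[ (int(np.argmin(np.diff(g[195:225,c])))+195.5) for c in (305,312,319,326,333)])
    row=223; r=g[row,270:370]; k=np.where(r<70)[0]; print('pad cols',270+k.min(),270+k.max())
    for th in [0,.18,.25,.32,.41]:
        s=.36-th
        for xh in (.528,.530):
            f=lambda a,y,h=6.5:(xh-(a*np.cos(s)-h*np.sin(s))/1e3,y,(78+a*np.sin(s)+h*np.cos(s))/1e3)
            e=proj(W,f(104,-.3393)); l=proj(W,f(95,-.3193));m=proj(W,f(95,-.3593)); print(th,xh,e,'width',l[0]-m[0])
E
```

```text
9 edge rows [202.5, 202.5, 202.5, 202.5, 202.5]
pad cols 288 347
0 0.528 [318.   205.71] width 63.28339955601598
0 0.53 [318.   208.78] width 63.08477218506272
0.18 0.528 [318.01 188.39] width 59.05467007451222
0.18 0.53 [318.01 191.29] width 58.882293599195464
0.25 0.528 [318.01 183.49] width 57.43175772953629
0.25 0.53 [318.01 186.32] width 57.26888831626559
0.32 0.528 [318.01 179.55] width 55.83959179051192
0.32 0.53 [318.01 182.3 ] width 55.68575336050952
0.41 0.528 [318.01 175.79] width 53.85267891776817
0.41 0.53 [318.01 178.44] width 53.709707061162305
10 edge rows [207.5, 207.5, 208.5, 208.5, 208.5]
pad cols 283 351
0 0.528 [317.37 239.19] width 80.80382171461855
0 0.53 [317.37 243.02] width 80.48165227856236
0.18 0.528 [317.37 214.31] width 74.02918202932409
0.18 0.53 [317.38 217.87] width 73.76004444451922
0.25 0.528 [317.38 207.24] width 71.49429527544038
0.25 0.53 [317.38 210.68] width 71.2436235030899
0.32 0.528 [317.38 201.48] width 69.04158081241968
0.32 0.53 [317.39 204.81] width 68.80808343578519
0.41 0.528 [317.39 195.85] width 66.02726172870734
0.41 0.53 [317.4  199.05] width 65.81395400753019
```

```bash
python3 - <<'E'
from h import *
import pickle
np.set_printoptions(precision=2,suppress=True)
for n,p in [('9',(.4553,-.3396,.1384)),('10',(.4533,-.3393,.0942))]:
    W=pickle.load(open('S%s.pkl'%n,'rb'))['wrist']; p=np.array(p)
    print(n,[proj(W,p+[dx,dy,0]) for dx in (0,-.0095) for dy in (-.021,.021)])
    if n=='10':
        for q in [(271,229),(438,229)]: pass
        for c in [(250+215/5.6,190+262/5.6),(250+548/5.6,190+262/5.6)]:
            for z in (.0942,.10,.11): print(z,onz(W,c,z))
T=snap('top','t11'); o=get_obs();print(o['tool_pos'],o['force'])
b=cv2.imread('pics/t11.png')[150:270,310:430];cv2.imwrite('pics/t11z.png',cv2.resize(b,None,fx=5,fy=5,interpolation=2))
E
```

```text
9 [array([281.28, 251.95]), array([353.66, 251.99]), array([280.68, 236.96]), array([354.26, 237.  ])]
10 [array([281.29, 251.96]), array([353.65, 251.85]), array([280.66, 236.95]), array([354.21, 236.83])]
0.0942 [ 0.44 -0.36  0.09]
0.1 [ 0.44 -0.36  0.1 ]
0.11 [ 0.44 -0.35  0.11]
0.0942 [ 0.44 -0.32  0.09]
0.1 [ 0.44 -0.32  0.1 ]
0.11 [ 0.44 -0.32  0.11]
[ 0.45 -0.34  0.09] [-3.82 -0.32  7.04]
```

View pics/t11z.png

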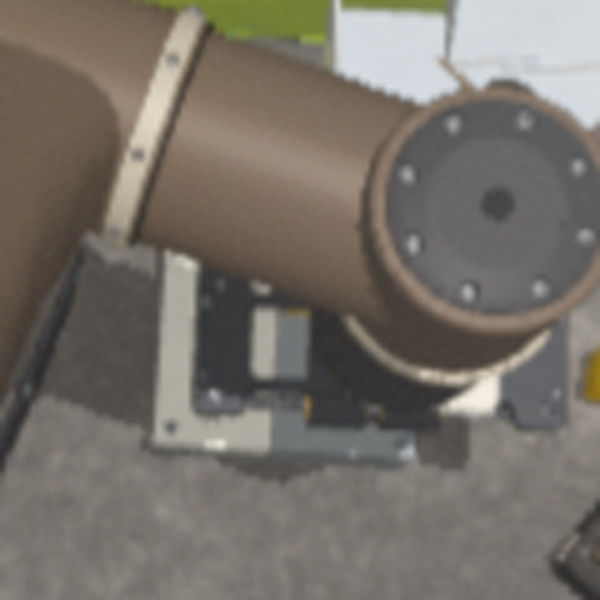

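```bash
python3 - <<'E'
from h import *
import pickle
from scipy.optimize import brentq
W9=pickle.load(open('S9.pkl','rb'))['wrist'];W=pickle.load(open('S10.pkl','rb'))['wrist']
def e(W,th,xh,h):
    s=.36-th;a=104
    return proj(W,(xh-(a*np.cos(s)-h*np.sin(s))/1e3,-.3393,(78+a*np.sin(s)+h*np.cos(s))/1e3))[1]
for h in (6.5,2,-2,-6):
    xh=brentq(lambda x:e(W9,0,x,h)-202.9,.5,.56); th=brentq(lambda t:e(W,t,xh,h)-208.4,0,.5); print(h,round(xh,4),round(th,3))
E
```

```text
6.5 0.5262 0.205
2 0.5292 0.219
-2 0.5318 0.234
-6 0.5344 0.253
```

```bash
python3 -m inch '[{"ax":0,"ay":0,"az":0,"dx":0,"dy":0,"dz":0.8,"fingers":0},{"ax":0,"ay":0,"az":0,"dx":0,"dy":0,"dz":0.8,"fingers":0},{"ax":0,"ay":0,"az":0,"dx":0,"dy":0,"dz":0.8,"fingers":0},{"ax":0,"ay":0,"az":0,"dx":0,"dy":0,"dz":0.8,"fingers":0}]'
python3 - <<'E'
from h import *
S=snap('scene','s12');T=snap('top','t12');o=get_obs();print(o['clock'],o['tool_pos'],o['force'],np.abs(o['qvel']).max())
E
```

```text
clock: 20.6
tool_pos: [0.4533, -0.3393, 0.0935]
orientation: [180.0, -0.1, 180.0]
force: [-5.0, -0.6, 7.3]
opening: 0.0007
20.7 [ 0.45326194 -0.33926838  0.09347051] [-4.8279726  -0.25846891  7.67845525] 0.0793845226180613
```

View pics/s12.png

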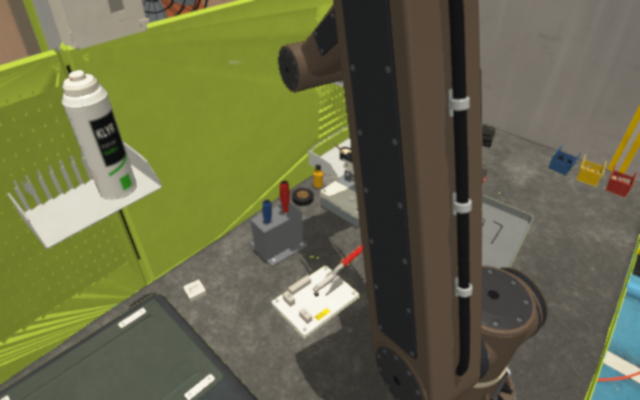

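View pics/t12.png

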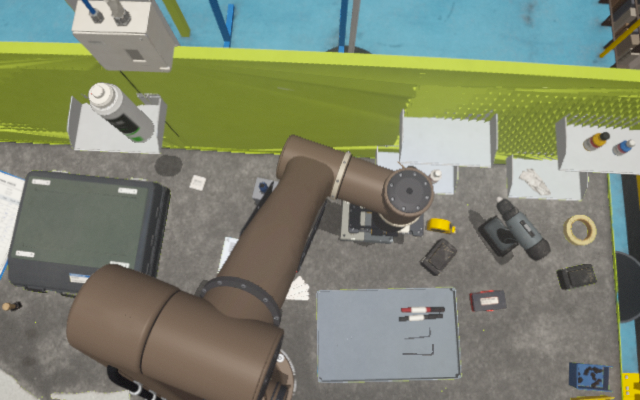

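The blue screwdriver stands in its block at (267,212) in the scene view. The white block at (195,289) and the tape measure at (440,226) in the top view are where they started. The lever is held steady, so I'm handing in.

```bash
python3 -c "
from plant import *
print(close_job())"
```

```text
the job is handed in; nothing more can be done
None
```

I did the whole job in the order asked and handed it in at about 20.7 s, still holding the lever. The lever angle is my estimate from position, force and images, because the hand hid the pointer and scale at the end.

- **Reset button:** I pushed it with the blue screwdriver's tip until the motion stopped. The push force reached about 13 N, well above the 4.5 N for fully down. The driver did not slip in the grip.
- **Screwdriver:** It is back in its hole, seated at the same height as before (tool at 134.4 mm, against 134.7 mm when picked up). It stands upright in the last scene picture.
- **Enabling lever:** The closed fingertips are holding it, with the tool steady at a height of 93.5 mm and about 7.5 N upward.
    - Height and touch point give about 0.25 rad.
    - Force is about the 7 N expected at the middle position.
    - The pad's edge in the wrist picture gave a bit less, about 0.21 to 0.25 rad. After that I pressed about 0.7 mm further.
    - All of these lie inside the 0.18 to 0.32 band and well short of the red.
- **Bystanders:** The last pictures show the tape measure and the white block where they started.

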